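# Bring the culture dish under the lens and lock the stage

### The arm

A 7-joint arm with a two-finger parallel gripper is mounted at the origin on a cart in front of the work surface, level with it; the furniture and walls round the work are solid. World frame = base frame: x ahead of the robot, y to its left, z up, the work surface at z = 0. Lengths are in m, angles in degrees, forces in N, time in s.
With the tool pointing down it reaches from about 0.425 to 0.875 m from the base axis. Payload 8.4 kg.
Tool frame: the origin (TCP) lies midway between the tips of the shut fingers; the grasp point (between the pads) lies 19 mm behind it; x points along the fingers, y is the direction in which the jaws open and shut, and the axes are right-handed (so a half turn about x gives the same grasp; the last joint's range is limited). The gripper opens to 85 mm and grips with 20 to 120 N. Pads are 22 mm wide; open, the fingers measure 114 mm over their backs; the gripper's body (76 mm by 85 mm) begins 54 mm behind the grasp point. The pads swing forward as they close: fully open they stand 13 mm farther back than shut.
Start: joints at [57.685, 19.091, 2.286, 83.961, -0.768, 76.965, -3.352], TCP at [0.291, -0.581, 0.231] pointing down, gripper open.
Joint ranges: [-147.57, 147.57], [-21.85, 119.76], [-74.77, 79.35], [14.55, 137.4], [-85.83, 265.84], [4.83, 119.75], [-152.11, 152.11]. Speed limits (degrees/s): [127.2, 127.2, 159.86, 159.86, 180, 180, 180].

### API

Orientations are given as [roll, pitch, yaw] about the fixed x, y, z axes, in that order (R = Rz(yaw) Ry(pitch) Rx(roll)).
In Python, from workcell import robot gives the robot as it stands. The module is installed in compiled form; this text tells all that it offers.
- The arm moves only by the tool arm_command, never from a script. Its argument "series" is a list of rows, each an object with "jaw": the finger opening in mm, from 0 to 85.4; "dp": the shift along the tool's x, y, z in mm, a list of three; "turn": the turn, a rotation vector about the tool's x, y, z in degrees, a list of three. A call has 1 to 10 rows; each row is the pose to reach, as a shift and turn from the pose commanded when the call began, along the tool's axes at that moment; what a row does not reach only later rows make up. A row lasts 1/8 s, in which the tool goes at most 62.5 mm and 10.7 degrees, less where a joint would pass 70% of its speed; a pose out of reach is approached as far as the arm can. A call with a gripper value outside its range is refused whole. The fingers move at their own pace and stop on an object; "force" is the grip in N (left out, the last holds). Time passes only in rows, so rows that repeat a pose let the fingers close. It gives the time, the measured TCP pose, the force and the opening at its end, in the units of the state.
- robot.get_state(): the state, without advancing time (a new reading comes with each control period).
- robot.camera(name): name is "scene" or "side" or "wrist"; returns a dict with "img" (480x640x3 uint8, red, green, blue), "range_z" (480x640 float32, m along the optical axis (not along the pixel's ray), 0 where there is no reading), "fovy" (degrees; the focal length in pixels is half the picture's height over the tangent of half this angle, whatever the lens; pixels are square), "cx", "cy" (the principal point, pixels), "k1" (the pictures are not rectified: a ray, as slopes to the right and down, at radius r is drawn at 1 + k1 r^2 times it, then the intrinsics apply), "extrinsics" (4x4, takes a point from world to camera coordinates); the wrist camera has in their place "hand_eye" (4x4, takes a point from camera to tool coordinates, whose origin is the TCP and whose axes are the tool frame's). Camera axes: x right, y up, looking along -z (the intrinsics and any distortion apply to the point x, -y, -z); pixel columns grow to the right and rows downward; lengths in m; the calibration is good to about 2 mm. A picture is of the moment at which its call begins: read the wrist's pose just before it.
- robot.sign_off(): hands the job in, once; it reports no verdict.
The state is a dict: "clock": time; "qpos": joint angles; "joint_vel": joint speeds; "tau": joint torques, N m; "tool_pos": TCP position; "eef_rot": TCP orientation; "contact_force": force on the tool from outside, world axes, zero at the start; "moment": the same for the moment, N m; "finger_gap": finger opening in m.
Only numpy, scipy, OpenCV 4.12 (cv2) and the standard library are available. Lean on these libraries where they do the work, as an engineer would, in place of code of your own. Each camera call takes 0.05 s, during which the arm holds its last target. There are 200 camera calls.

### The job

The sliding stage of the inspection stand is locked by a cam: push the cam's lever round to its other stop, so that the cam's flat low side faces the stage and frees it, then push the stage forward until it is fully home with the culture dish under the lens. Finally push the lever all the way back so that the cam locks the stage there. Do not touch or lift the dish, and leave the other loose things where they are.

Things in the scene. Friction and masses are not known exactly. Their poses are not given: they have to be found in the camera images.
- stand: the inspection stand, fixed to the worktop: grey base plate 355 x 190 mm, its top 16 mm above the worktop; a column at the far end carries a lens and camera (285 mm high). Origin on the worktop; x is 'forward' (the way the stage slides, away from the robot), y left, z up. The base reaches from x -175 to 180 and y -95 to 95 mm; the column is at x 152, y 0.
- view_point (a point): point on the lens axis, 45 mm above the worktop, at x 84, y 0 mm of the stand. The lens above it ends in a ring light 72 mm across, its underside 125 mm above the worktop.
- stage_slide (a joint): travel of the sliding stage along the stand's x: 0 = drawn back (start), 0.070 m = fully home at the front stop. About 2.5 N of friction; it stays where it is left. An aluminium plate 209 x 76 mm, from 24 to 36 mm above the worktop, with two notches in its right edge, one for each end position. The locked cam stands in a notch and blocks it (some 3 mm of play).
- push_plate (a point): centre of the rear face (facing the robot, stand's -x) of the upright push plate at the stage's rear end, 55 mm above the worktop; the plate is 56 mm wide (stand's y), 10 mm thick and reaches from 36 to 74 mm above the worktop. At joint 0 it lies at x -160, y 0 mm of the stand; it moves with the stage.
- dish_seat (a point): centre of the floor of the round dish recess (61 mm wide, 5 mm deep) in the stage, 31 mm above the worktop; 174 mm ahead of the push plate's rear face; it moves with the stage and lies right below the lens when home.
- lock_cam (a joint): angle of the cam and lever. 0 = locked: lever out to the right, 32 deg forward of square to the stage. 2.13 rad (122 deg) = free, at the stop: lever straight back to the robot, parallel to the stage, the cam's flat (low point) facing it. Clockwise from above frees. Friction 0.1 N m; stays. The stage passes within 0.15 rad of the free stop; the cam turns only with the stage within 3 mm of an end.
- cam_pivot (a point): point on the upright axis of the cam, 36 mm above the worktop, at x -50, y -57 mm of the stand (right of the stage). The cam is a steel plate 60 mm across with one flat 15 mm from the axis, level with the stage.
- lever_knob (a point): centre of the upright black knob at the lever's end, 66 mm above the worktop: a round post 16 mm across, from 45 to 88 mm above the worktop, 75 mm from the cam's axis. The lever arm below it is 14 mm wide and its top is 44 mm above the worktop.
- dish: the round culture dish with its lid on, 58 mm across, 14 mm high, lying loose in the recess of the stage. Origin at the centre of its underside.
- forceps: steel forceps 134 x 17 x 8 mm lying loose in the shallow tray on the left of the stand's base; not part of the job. Origin at the centre of the underside.
- spare_dish: a second, like dish with its lid on, on the worktop left of the stand; not part of the job. Origin at the centre of its underside.
- marker: a marker pen 128 x 14 x 16 mm lying on the worktop near its front edge; not part of the job. Origin at the centre of its underside.
- cup: a clear sample cup 64 mm across, 71 mm high, on the worktop left of the stand; not part of the job. Origin at the centre of its underside.
- amber_bottle: an amber bottle with a black cap, 64 mm across, 103 mm high, on the worktop left of the stand; not part of the job. Origin at the centre of its underside.
Mind the look-alikes: they are no part of the job. What is shaped like the dish but orange is not meant.

How it is judged:
By the outcome, as a careful person would: the job done as asked, in the order asked, and still so for the second after the job is handed in, with the robot touching nothing.
It also fails if it takes over 67 s, if anything falls off the work surface, if the arm or the gripper's body presses on something with over 40 N, if the wrist force passes 120 N, or if a joint passes its speed limit or range.

## Working session

There is one attempt and no reset: what is moved stays moved. The work goes in short steps, Python scripts to look and compute and a tool call to move; the robot and the scene stay as the last step left them, time stands still between calls to the robot, and variables do not carry over. Pictures are saved under pics/ and viewed, about 8 in all and at most 12, crops included, and the job is handed in when it is done.

Besides the shell and the picture viewer there is one more tool, called after "Call:" as name([rows], argument=value, ...), one row to a line, values as JSON. arm_command: Moves the arm, as the interface text tells. Its arguments: {"type":"object","properties":{"series":{"type":"array"},"force":{"type":"number"}},"required":["series"]}

```bash
mkdir -p pics; cat > h.py <<'E'
import numpy as np, cv2
from workcell import robot
from scipy.spatial.transform import Rotation as R
def cam(n):
    s=robot.get_state(); c=robot.camera(n)
    if n=="wrist":
        T=np.eye(4);T[:3,:3]=R.from_euler('xyz',s["eef_rot"],degrees=True).as_matrix();T[:3,3]=s["tool_pos"]
        c["c2w"]=T@np.array(c["hand_eye"])
    else: c["c2w"]=np.linalg.inv(np.array(c["extrinsics"]))
    c["f"]=240/np.tan(np.radians(c["fovy"]/2)); return c
def rays(c,uv):
    uv=np.atleast_2d(np.float64(uv)); f=c["f"]
    K=np.array([[f,0,c["cx"]],[0,f,c["cy"]],[0,0,1]])
    p=cv2.undistortPoints(uv[:,None],K,np.array([c["k1"],0,0,0,0]))[:,0]
    return np.c_[p[:,0],-p[:,1],-np.ones(len(p))]
def depthpts(c,uv):
    uv=np.atleast_2d(uv); z=c["range_z"][uv[:,1].astype(int),uv[:,0].astype(int)]
    p=rays(c,uv)*z[:,None]; return p@c["c2w"][:3,:3].T+c["c2w"][:3,3]
def onplane(c,uv,h):
    d=rays(c,uv)@c["c2w"][:3,:3].T; o=c["c2w"][:3,3]
    return o+d*((h-o[2])/d[:,2])[:,None]
def save(c,n): cv2.imwrite("pics/"+n,c["img"][:,:,::-1])
E
python3 - <<'E'
from h import *
print(robot.get_state())
for n in("scene","side"):
    c=cam(n);save(c,n+"1.png");print(n,c["f"],c["k1"],c["c2w"].round(3).tolist())
a=cv2.imread("pics/scene1.png")
E
```

```text
{'clock': 0.0, 'qpos': array([57.68464799, 19.13260281,  2.28587613, 84.01215776, -0.76752773,
       76.96602775, -3.35221578]), 'joint_vel': array([ 0.0210597 , -0.17566911,  0.03974392, -0.11326516,  0.07878807,
       -0.10659928, -0.08124947]), 'tau': array([-7.05847051e-04, -6.58561921e+01,  1.36509586e+00, -4.05551469e+01,
        1.67547050e-02,  1.28298291e-02, -5.63374704e-05]), 'tool_pos': array([ 0.29111397, -0.58064101,  0.23040268]), 'eef_rot': array([-85.70714121,  89.90445993, 120.92190447]), 'contact_force': array([-1.09625861,  0.03897382,  0.98194226]), 'moment': array([0.09011285, 0.02766855, 0.01857754]), 'finger_gap': 0.08528563792289642}
scene 569.5490189215384 -0.04153693172868118 [[-0.917, 0.273, -0.291, 0.202], [-0.398, -0.595, 0.698, 0.803], [0.017, 0.756, 0.655, 0.881], [0.0, 0.0, 0.0, 1.0]]
side 584.9231323508636 -0.06954437377283793 [[-0.946, 0.216, -0.244, 0.317], [-0.325, -0.577, 0.749, 0.756], [0.021, 0.788, 0.616, 0.739], [0.0, 0.0, 0.0, 1.0]]
```

View pics/scene1.png

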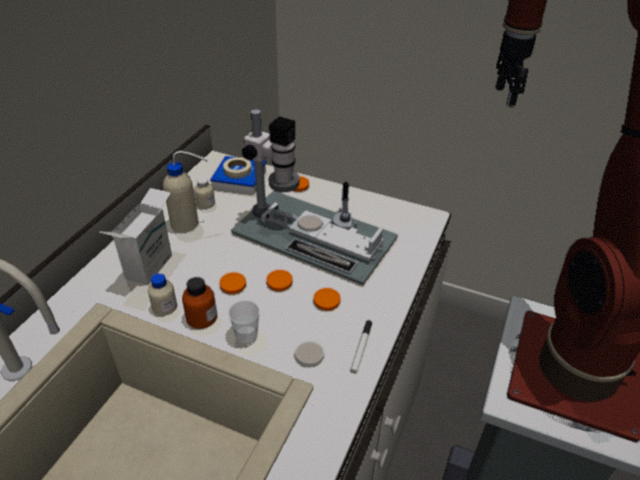

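View pics/side1.png

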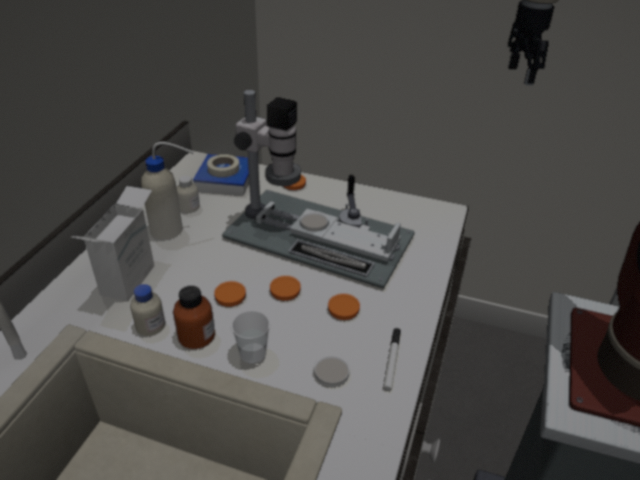

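The stand is at scene pixels (233–396, 195–275). The push plate is at about (376,241), the knob at (345,190), and the dish at (311,223). Next I'll get the stand's pose from the base plate colour mask in both views.

```bash
cat > m.py <<'E'
from h import *
def go(n):
    c=cam(n); hh,ww=np.mgrid[150:320,200:440]; uv=np.c_[ww.ravel(),hh.ravel()]
    P=depthpts(c,uv); col=c["img"][uv[:,1],uv[:,0]].astype(int)
    return c,uv,P,col
if __name__=="__main__":
  for n in("scene","side"):
    c,uv,P,col=go(n)
    m=(abs(P[:,2]-.016)<.006)&(col.max(1)<130)&(P[:,0]>.3)
    img=np.zeros((480,640),np.uint8); img[uv[m][:,1],uv[m][:,0]]=255
    img=cv2.morphologyEx(img,cv2.MORPH_CLOSE,np.ones((5,5)));img=cv2.morphologyEx(img,cv2.MORPH_OPEN,np.ones((3,3)))
    k=max(cv2.findContours(img,0,2)[0],key=cv2.contourArea)
    q=onplane(c,k[:,0],.016)[:,:2]
    r=cv2.minAreaRect((q*1000).astype(np.float32)); print(n,r,cv2.boxPoints(r).round(0).tolist())
    # table check & knob
    t=(col.min(1)>120)&(P[:,2]<.012); print(" table z",np.median(P[t][:,2]))
    k=(P[:,2]>.048)&(P[:,2]<.09)&(col.max(1)<60)&(P[:,0]>.3)
    print(" dark tall", k.sum(), uv[k].mean(0),np.median(P[k],0), P[k].min(0),P[k].max(0))
    big=cv2.resize(c["img"][165:290,215:425],None,fx=3.8,fy=3.8,interpolation=cv2.INTER_CUBIC)
    cv2.imwrite(f"pics/{n}_crop.png",cv2.convertScaleAbs(big[:,:,::-1],alpha=1.4))
E
python3 m.py
```

```text
scene ((617.139892578125, -148.70431518554688), (194.5484619140625, 352.97857666015625), 83.98930358886719) [[431.0, -227.0], [782.0, -264.0], [803.0, -70.0], [452.0, -33.0]]
 table z -0.0009236862709413041
 dark tall 185 [291.4        200.83783784] [ 0.70691045 -0.16782058  0.07210172] [ 0.56512239 -0.30718116  0.04807422] [0.92318082 0.18829376 0.0895959 ]
side ((619.9896240234375, -150.96810913085938), (194.51950073242188, 355.1290283203125), 83.9475326538086) [[433.0, -229.0], [786.0, -266.0], [807.0, -73.0], [454.0, -36.0]]
 table z -0.000933296834928321
 dark tall 311 [283.71382637 207.35369775] [ 0.70767275 -0.16698105  0.06834442] [ 0.45911517 -0.30667266  0.04810717] [0.92190363 0.18634941 0.08980929]
```

View pics/side_crop.png

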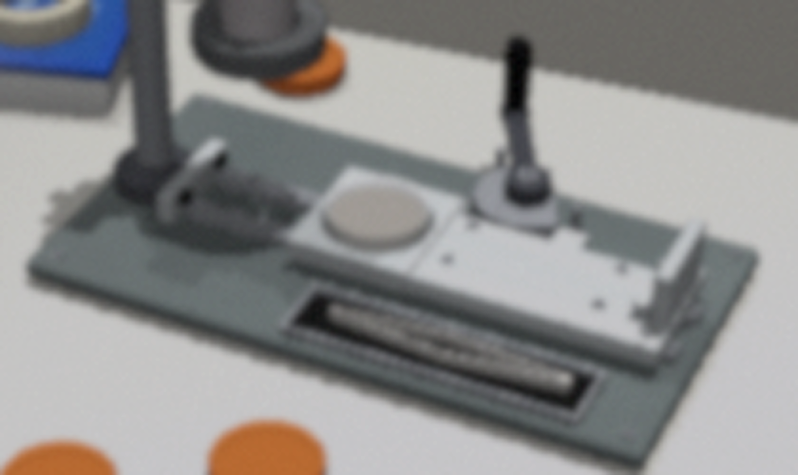

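```bash
python3 - <<'E'
from m import *
O=np.array([.616,-.1495]);a=np.radians(-6);ex=np.array([np.cos(a),np.sin(a)]);ey=np.array([-ex[1],ex[0]])
L=[];
for n in("scene","side"):
    c,uv,P,col=go(n)
    near=np.hypot(P[:,0]-.593,P[:,1]+.268)<.03
    k=near&(P[:,2]>.047)&(P[:,2]<.095)&(col.max(1)<70)
    print(n,k.sum(),uv[k].mean(0),P[k].mean(0),P[k].min(0)[2],P[k].max(0)[2]); 
    L.append((c,uv[k].mean(0)))
    rel=P[:,:2]-O; sx,sy=rel@ex,rel@ey
    w=(P[:,2]>.045)&(P[:,2]<.08)&(abs(sy)<.04)&(sx<-.12)&(sx>-.18); print(" plate",w.sum(),np.percentile(sx[w],[5,50,95]),np.percentile(sy[w],[3,97]))
    d=(P[:,2]>.040)&(P[:,2]<.06)&(np.hypot(sx-.014,sy)<.04); print(" dish",d.sum(),sx[d].mean(),sy[d].mean(),np.median(P[d][:,2]))
o=[c["c2w"][:3,3] for c,_ in L]; d=[(rays(c,u)@c["c2w"][:3,:3].T)[0] for c,u in L]
s=np.linalg.lstsq(np.c_[d[0],-d[1]],o[1]-o[0],rcond=None)[0]
p,q=o[0]+s[0]*d[0],o[1]+s[1]*d[1];print("tri",p,q,((p+q)/2)[:2]-O,"stand",((p+q)/2)[:2].__sub__(O)@np.c_[ex,ey])
st=robot.get_state();print(R.from_euler('xyz',st["eef_rot"],degrees=True).as_matrix().round(3))
E
```

```text
scene 81 [344.98765432 189.80246914] [ 0.58820803 -0.27026455  0.07166196] 0.04760045712227834 0.09180779552853335
 plate 180 [-0.15824    -0.15586441 -0.14863962] [-0.02887953  0.02349954]
 dish 310 0.015272326725639513 -0.00227778097548624 0.04402780858889305
side 123 [350.61788618 182.82926829] [ 0.58992657 -0.27332632  0.07079298] 0.04777371723489954 0.08994530364772091
 plate 225 [-0.15686786 -0.15432048 -0.14701499] [-0.03003493  0.02191138]
 dish 406 0.01638902055894442 -0.003945611473780761 0.044366080795017915
tri [ 0.58817008 -0.27015217  0.07181037] [ 0.58917064 -0.27047217  0.07271221] [-0.02732964 -0.12081217] stand [-0.01455162 -0.12300707]
[[-0.     0.448 -0.894]
 [ 0.    -0.894 -0.448]
 [-1.    -0.001  0.   ]]
```

```bash
cat >> h.py <<'E'
O=np.array([.6155,-.152]);a=np.radians(-6);ex=np.array([np.cos(a),np.sin(a)]);ey=np.array([-ex[1],ex[0]])
def S(x,y): return O+x*ex+y*ey          # stand -> world xy
def knob(th,r=.075):                     # th rad: 0 locked, 2.13 free
    b=np.radians(-58)-th; return S(-.05+r*np.cos(b),-.057+r*np.sin(b)), np.degrees(b)-6+90  # xy, tool-y angle
def rows(targets,base=None):             # targets (x,y,z,yaw deg of tool y); prints dp, turn
    s=robot.get_state(); p0=s["tool_pos"] if base is None else np.array(base[:3])
    M=R.from_euler('xyz',s["eef_rot"],degrees=True).as_matrix()
    for t in targets:
        y=np.array([np.cos(np.radians(t[3])),np.sin(np.radians(t[3])),0]);x=np.array([0,0,-1.]);G=np.c_[x,y,np.cross(x,y)]
        print("dp",((np.array(t[:3])-p0)@M*1000).round(1).tolist(),"turn",np.degrees(R.from_matrix(M.T@G).as_rotvec()).round(1).tolist())
E
python3 - <<'E'
from h import *
k,y=knob(0);print(k,y,knob(2.13));rows([(*k,.2,y)])
E
```

```text
[ 0.59269362 -0.27087088] 26.0 (array([ 0.48523213, -0.19556961]), np.float64(-96.04001036286536))
dp [31.1, -142.0, -408.4] turn [-89.4, -0.0, 0.0]
```

Call:
arm_command([
  {"jaw":40,"dp":[31,-142,-408],"turn":[-89.4,0,0]},
  {"jaw":40,"dp":[31,-142,-408],"turn":[-89.4,0,0]},
  {"jaw":40,"dp":[31,-142,-408],"turn":[-89.4,0,0]},
  {"jaw":40,"dp":[31,-142,-408],"turn":[-89.4,0,0]},
  {"jaw":40,"dp":[31,-142,-408],"turn":[-89.4,0,0]},
  {"jaw":40,"dp":[31,-142,-408],"turn":[-89.4,0,0]},
  {"jaw":40,"dp":[31,-142,-408],"turn":[-89.4,0,0]},
  {"jaw":40,"dp":[31,-142,-408],"turn":[-89.4,0,0]},
  {"jaw":40,"dp":[31,-142,-408],"turn":[-89.4,0,0]},
  {"jaw":40,"dp":[31,-142,-408],"turn":[-89.4,0,0]},
])

```text
clock: 1.55
tool_pos: [0.5923, -0.2713, 0.2001]
eef_rot: [-154.3, 90.0, 141.7]
contact_force: [-0.2, 0.1, 0.6]
finger_gap: 0.0399
```

```bash
python3 - <<'E'
from h import *
s=robot.get_state();print(s["clock"],s["tool_pos"],s["qpos"].round(1),s["finger_gap"],s["contact_force"])
k,y=knob(0);rows([(*k,.2,y)])
c=cam("wrist");print(c["f"],c["c2w"].round(3).tolist());save(c,"w1.png")
hh,ww=np.mgrid[0:480,0:640];uv=np.c_[ww.ravel(),hh.ravel()];P=depthpts(c,uv);col=c["img"].reshape(-1,3).max(1)
m=(np.hypot(P[:,0]-k[0],P[:,1]-k[1])<.03)&(P[:,2]>.08)&(P[:,2]<.093)&(col<90)
print(m.sum(),uv[m].mean(0) if m.any() else 0,P[m].mean(0),P[m].min(0),P[m].max(0))
E
```

```text
1.55 [ 0.59234247 -0.27125207  0.20011391] [ 37.3  21.9 -21.8  85.1   8.2  74.7  40.7] 0.039905887786618195 [-0.18934282  0.12764887  0.57537068]
dp [0.1, 0.5, -0.2] turn [-0.0, -0.0, 0.0]
348.7980633329359 [[0.899, -0.421, -0.122, 0.562], [0.439, 0.863, 0.249, -0.207], [0.0, -0.277, 0.961, 0.342], [0.0, 0.0, 0.0, 1.0]]
314 [307.04458599 243.09235669] [ 0.58994238 -0.27588284  0.08656961] [ 0.58274946 -0.28384466  0.08000991] [ 0.59769853 -0.26940097  0.08921449]
```

View pics/w1.png

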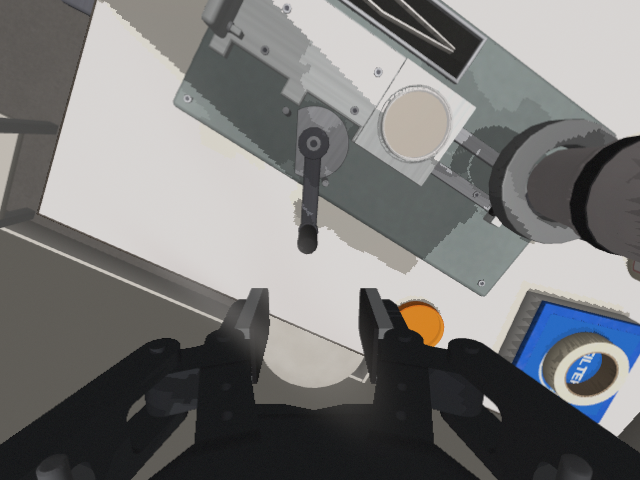

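The wrist view shows the knob top at (307,240), the cam hub at (314,143), the dish at (415,125), and the base's right corners at (176,104) and (484,296). I'll use these to refine the stand pose.

```bash
python3 - <<'E'
from h import *
c=cam("wrist")
hub=depthpts(c,[[u,v] for u in range(306,323) for v in range(135,152)]);print("hub",np.median(hub,0),hub[:,2].min(),hub[:,2].max())
hz=np.median(hub[:,2]);h=onplane(c,[[314,143]],hz)[0];print("hub ray",h)
k=onplane(c,[[307.5,240]],.088)[0];print("knob top ray",k)
d=h[:2]-k[:2];print("arm len",np.hypot(*d),"angle",np.degrees(np.arctan2(-d[1],-d[0])))
q=onplane(c,[[176,104],[484,296]],.016);v=q[1]-q[0];print(q[:,:2],np.hypot(*v[:2]),np.degrees(np.arctan2(v[1],v[0])))
print("corner pred",S(-.175,-.095),S(.18,-.095),"pivot pred",S(-.05,-.057))
dd=onplane(c,[[415,125]],.045)[0];print("dish",dd,"pred",S(.014,0))
E
```

```text
hub [ 0.56246774 -0.20765755  0.04868656] 0.04538711621711844 0.34233901280464585
hub ray [ 0.56260654 -0.20767743  0.04868656]
knob top ray [ 0.58902548 -0.27328952  0.088     ]
arm len 0.07073123255017093 angle -68.06763985701907
[[ 0.43969863 -0.23097077]
 [ 0.78437081 -0.26675569]] 0.34652485343283723 -5.92738559284542
corner pred [ 0.43152846 -0.2281871 ] [ 0.78458374 -0.2652947 ] pivot pred [ 0.55981578 -0.20346132]
dish [ 0.62997651 -0.15927759  0.045     ] pred [ 0.62942331 -0.1534634 ]
```

```bash
sed -i 's/O=np.array(\[.6155,-.152\])/O=np.array([.616,-.1545])/' h.py; python3 - <<'E'
from h import *
rows([(.591,-.274,.12,26),(.591,-.274,.057,26)]); print(knob(0))
E
```

```text
dp [80.3, -2.3, 1.8] turn [-0.1, -0.0, 0.0]
dp [143.3, -2.3, 1.8] turn [-0.1, -0.0, 0.0]
(array([ 0.59319362, -0.27337088]), np.float64(26.0))
```

Call:
arm_command([
  {"jaw":40,"dp":[40,-2,2],"turn":[0,0,0]},
  {"jaw":40,"dp":[80,-2,2],"turn":[0,0,0]},
  {"jaw":40,"dp":[100,-2,2],"turn":[0,0,0]},
  {"jaw":40,"dp":[120,-2,2],"turn":[0,0,0]},
  {"jaw":40,"dp":[143,-2,2],"turn":[0,0,0]},
  {"jaw":30,"dp":[143,-2,2],"turn":[0,0,0]},
  {"jaw":24,"dp":[143,-2,2],"turn":[0,0,0]},
  {"jaw":24,"dp":[143,-2,2],"turn":[0,0,0]},
], force=20)

```text
clock: 2.65
tool_pos: [0.5923, -0.2742, 0.0587]
eef_rot: [40.3, 89.9, -23.7]
contact_force: [-0.8, -1.2, 0.2]
finger_gap: 0.0237
```

```bash
python3 - <<'E'
from h import *
s=robot.get_state();print(s["clock"],s["tool_pos"],s["finger_gap"],s["contact_force"])
c=cam("wrist");save(c,"w2.png")
s0=s["tool_pos"]
for lst in ([.213*i for i in range(1,6)],[.213*i for i in range(1,11)]):
    rows([(*knob(t)[0],.057,knob(t)[1]) for t in lst]);break
E
```

```text
2.65 [ 0.59234735 -0.27415554  0.05874743] 0.023669299120143143 [-0.78208797 -1.18627029  0.18512136]
dp [1.5, -14.6, -2.0] turn [12.2, 0.1, -0.1]
dp [1.5, -29.8, -7.0] turn [24.4, 0.1, -0.1]
dp [1.5, -43.5, -15.1] turn [36.6, 0.1, -0.1]
dp [1.5, -55.2, -25.9] turn [48.8, 0.0, -0.1]
dp [1.4, -64.4, -39.0] turn [61.0, 0.0, -0.1]
```

View pics/w2.png

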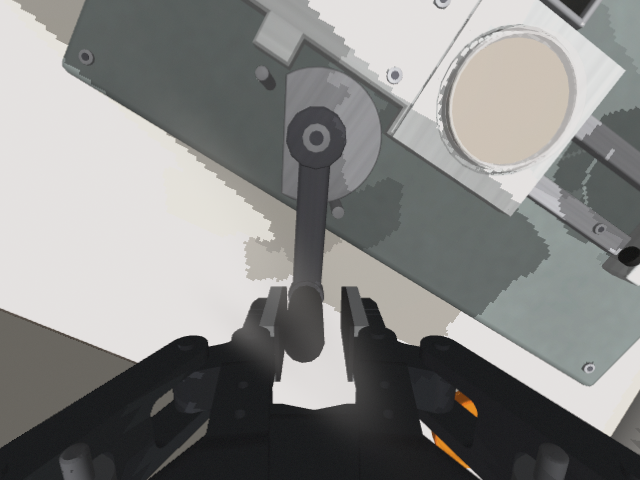

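The knob is between the pads, with its top at about (303,340), close to the left pad. I'll narrow the jaws and sweep along the arc.

```bash
python3 - <<'E'
from h import *
rows([(*knob(t)[0],.057,knob(t)[1]) for t in [.17*i for i in range(1,8)]])
E
```

```text
dp [1.6, -11.4, -1.4] turn [9.8, 0.1, -0.1]
dp [1.5, -23.8, -4.6] turn [19.5, 0.1, -0.1]
dp [1.5, -35.4, -9.8] turn [29.2, 0.1, -0.1]
dp [1.5, -45.9, -17.0] turn [39.0, 0.1, -0.1]
dp [1.5, -55.1, -25.8] turn [48.7, 0.0, -0.1]
dp [1.4, -62.7, -36.1] turn [58.5, 0.0, -0.1]
dp [1.4, -68.4, -47.4] turn [68.2, 0.0, -0.1]
```

Call:
arm_command([
  {"jaw":19,"dp":[1,-2,0],"turn":[0,0,0]},
  {"jaw":19,"dp":[1,-11.5,-1.5],"turn":[9.8,0,0]},
  {"jaw":19,"dp":[1,-24,-4.5],"turn":[19.5,0,0]},
  {"jaw":19,"dp":[1,-35.5,-10],"turn":[29.2,0,0]},
  {"jaw":19,"dp":[1,-46,-17],"turn":[39,0,0]},
  {"jaw":19,"dp":[1,-55,-26],"turn":[48.7,0,0]},
  {"jaw":19,"dp":[1,-62.5,-36],"turn":[58.5,0,0]},
  {"jaw":19,"dp":[1,-68.5,-47.5],"turn":[68.2,0,0]},
])

```text
clock: 3.7
tool_pos: [0.5094, -0.2613, 0.0568]
eef_rot: [119.8, 89.9, -12.7]
contact_force: [2.2, 0.7, -1.1]
finger_gap: 0.0188
```

```bash
python3 - <<'E'
from h import *
s=robot.get_state();print(s["clock"],s["tool_pos"],s["finger_gap"],s["contact_force"],knob(1.19))
rows([(*knob(t)[0],.057,knob(t)[1]) for t in [1.36,1.53,1.70,1.87,2.04,2.13,2.18]])
E
```

```text
3.7 [ 0.50936235 -0.2612842   0.05681998] 0.018846039559739722 [ 2.24490976  0.72557596 -1.10538807] (array([ 0.50995422, -0.26153751]), np.float64(-42.18197762056798))
dp [-0.2, -12.1, -1.2] turn [9.4, -0.1, -0.1]
dp [-0.2, -24.4, -4.4] turn [19.2, -0.1, -0.1]
dp [-0.2, -36.1, -9.6] turn [28.9, -0.1, -0.1]
dp [-0.2, -46.6, -16.6] turn [38.6, -0.1, -0.1]
dp [-0.2, -55.9, -25.4] turn [48.4, -0.1, -0.1]
dp [-0.2, -60.1, -30.6] turn [53.5, -0.1, -0.1]
dp [-0.2, -62.3, -33.7] turn [56.4, -0.1, -0.1]
```

Call:
arm_command([
  {"jaw":19,"dp":[0,-12,-1],"turn":[9.5,0,0]},
  {"jaw":19,"dp":[0,-24.5,-4.5],"turn":[19.2,0,0]},
  {"jaw":19,"dp":[0,-36,-9.5],"turn":[29,0,0]},
  {"jaw":19,"dp":[0,-46.5,-16.5],"turn":[38.6,0,0]},
  {"jaw":19,"dp":[0,-56,-25.5],"turn":[48.4,0,0]},
  {"jaw":19,"dp":[0,-60,-30.5],"turn":[53.5,0,0]},
  {"jaw":19,"dp":[0,-61.5,-32],"turn":[54.5,0,0]},
])

```text
clock: 4.58
tool_pos: [0.4857, -0.1992, 0.057]
eef_rot: [131.2, 89.7, -55.7]
contact_force: [5.0, -14.6, -6.3]
finger_gap: 0.0192
```

```bash
python3 - <<'E'
from h import *
s=robot.get_state();print(s["clock"],s["tool_pos"],s["finger_gap"],s["contact_force"],knob(2.13))
c=cam("wrist");save(c,"w3.png")
E
```

```text
4.575 [ 0.4856691  -0.19916987  0.05701349] 0.01919283584312043 [  4.96055921 -14.63116489  -6.31281225] (array([ 0.48573213, -0.19806961]), np.float64(-96.04001036286536))
```

View pics/w3.png

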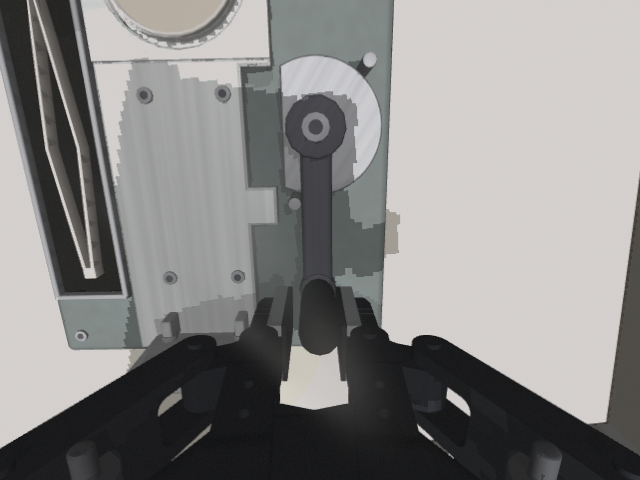

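```bash
python3 - <<'E'
from h import *
s=robot.get_state();x,y,_=s["tool_pos"]
p=S(-.192,0);rows([(x,y,.12,-96),(*p,.12,-96),(*p,.05,-96),(*S(-.172,0),.05,-96)])
E
```

```text
dp [-63.0, 0.2, -0.2] turn [-0.9, -0.2, -0.2]
dp [-63.5, -56.9, 67.7] turn [-0.9, -0.2, -0.2]
dp [6.5, -57.2, 68.0] turn [-0.9, -0.2, -0.2]
dp [6.6, -57.5, 48.0] turn [-0.9, -0.2, -0.2]
```

Call:
arm_command([
  {"jaw":28,"dp":[0,0,0],"turn":[0,0,0]},
  {"jaw":28,"dp":[0,2,0],"turn":[0,0,0]},
  {"jaw":28,"dp":[-35,2,0],"turn":[-0.9,0,0]},
  {"jaw":28,"dp":[-65,0,0],"turn":[-0.9,0,0]},
  {"jaw":20,"dp":[-65,-30,34],"turn":[-0.9,0,0]},
  {"jaw":20,"dp":[-65,-57,68],"turn":[-0.9,0,0]},
  {"jaw":20,"dp":[-65,-57,68],"turn":[-0.9,0,0]},
  {"jaw":20,"dp":[-30,-57,68],"turn":[-0.9,0,0]},
  {"jaw":20,"dp":[6,-57,68],"turn":[-0.9,0,0]},
  {"jaw":20,"dp":[6,-57,68],"turn":[-0.9,0,0]},
])

```text
clock: 5.88
tool_pos: [0.4225, -0.1316, 0.0485]
eef_rot: [-9.2, 89.7, 165.0]
contact_force: [-0.1, 0.3, -0.0]
finger_gap: 0.0202
```

```bash
python3 - <<'E'
from h import *
s=robot.get_state();print(s["clock"],s["tool_pos"],s["finger_gap"],s["contact_force"],(s["tool_pos"][:2]-O)@np.c_[ex,ey])
rows([(*S(x,0),.05,-96) for x in (-.175,-.165,-.135,-.105,-.1,-.09)])
c=cam("wrist");save(c,"w4.png")
E
```

```text
5.875 [ 0.42247513 -0.13157807  0.04850019] 0.020228041634256674 [-0.05654798  0.33774746 -0.0455129 ] [-0.19486072  0.0025675 ]
dp [-1.6, 2.6, -19.8] turn [0.2, 0.3, 0.0]
dp [-1.6, 2.7, -29.8] turn [0.2, 0.3, 0.0]
dp [-1.8, 2.8, -59.8] turn [0.2, 0.3, 0.0]
dp [-1.9, 2.9, -89.8] turn [0.2, 0.3, 0.0]
dp [-1.9, 2.9, -94.8] turn [0.2, 0.3, 0.0]
dp [-2.0, 3.0, -104.8] turn [0.2, 0.3, 0.0]
```

View pics/w4.png

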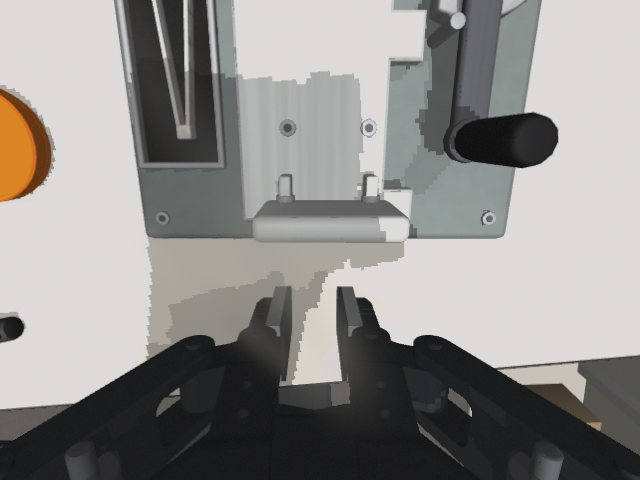

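The fingers sit behind the push plate (plate centre (330,222), fingers about x=315), and the lever is clear. Now I'll push.

Call:
arm_command([
  {"jaw":20,"dp":[-1,3,-10],"turn":[0,0.3,0]},
  {"jaw":20,"dp":[-1,3,-17],"turn":[0,0.3,0]},
  {"jaw":20,"dp":[-1,3,-22],"turn":[0,0.3,0]},
  {"jaw":20,"dp":[-1,3,-28],"turn":[0,0.3,0]},
  {"jaw":20,"dp":[-1,3,-35],"turn":[0,0.3,0]},
  {"jaw":20,"dp":[-1,3,-43],"turn":[0,0.3,0]},
  {"jaw":20,"dp":[-1,3,-51],"turn":[0,0.3,0]},
  {"jaw":20,"dp":[-1,3,-59],"turn":[0,0.3,0]},
  {"jaw":20,"dp":[-1,3,-65],"turn":[0,0.3,0]},
])

```text
clock: 7.05
tool_pos: [0.4889, -0.1413, 0.0512]
eef_rot: [-179.8, 89.7, -5.6]
contact_force: [-3.0, -0.6, 2.0]
finger_gap: 0.0199
```

```bash
cat > p.py <<'E'
from h import *
s=robot.get_state();print(s["clock"],s["tool_pos"],s["finger_gap"],s["contact_force"],(s["tool_pos"][:2]-O)@np.c_[ex,ey],s["eef_rot"])
c=cam("wrist");hh,ww=np.mgrid[150:260,230:430];uv=np.c_[ww.ravel(),hh.ravel()];P=depthpts(c,uv)
r=(P[:,:2]-O)@np.c_[ex,ey];w=(P[:,2]>.06)&(P[:,2]<.08)&(abs(r[:,1])<.03);print("plate top",w.sum(),np.percentile(r[w],[3,97],axis=0),P[w][:,2].mean())
E
python3 p.py
```

```text
7.05 [ 0.48894174 -0.1413445   0.05123371] 0.019865547125824674 [-3.01122466 -0.58224584  2.00798701] [-0.12773734 -0.00019777] [-179.82461425   89.70770758   -5.59580197]Traceback (most recent call last):
  File "p.py", line 4, in <module>
    r=(P[:,:2]-O)@np.c_[ex,ey];w=(P[:,2]>.06)&(P[:,2]<.08)&(abs(r[:,1])<.03);print("plate top",w.sum(),np.percentile(r[w],[3,97],axis=0),P[w][:,2].mean())
                                                                                                       ~~~~~~~~~~~~~^^^^^^^^^^^^^^^^^^^^
    return _quantile_unchecked(
        a, q, axis, out, overwrite_input, method, keepdims, weights)
    return _ureduce(a,
                    func=_quantile_ureduce_func,
    ...<5 lines>...
                    overwrite_input=overwrite_input,
                    method=method)
    r = func(a, **kwargs)
    result = _quantile(arr,
                       quantiles=q,
    ...<2 lines>...
                       out=out,
                       weights=wgt)
    slices_having_nans = np.isnan(arr[-1, ...])
                                  ~~~^^^^^^^^^
IndexError: index -1 is out of bounds for axis 0 with size 0
```

A steady 3 N is the stage's sliding friction. About 26 mm is left.

Call:
arm_command([
  {"jaw":20,"dp":[0,0,-7],"turn":[0,0,0]},
  {"jaw":20,"dp":[0,0,-14],"turn":[0,0,0]},
  {"jaw":20,"dp":[0,0,-19],"turn":[0,0,0]},
  {"jaw":20,"dp":[0,0,-22],"turn":[0,0,0]},
  {"jaw":20,"dp":[0,0,-24],"turn":[0,0,0]},
])

```text
clock: 7.72
tool_pos: [0.5123, -0.1436, 0.0513]
eef_rot: [-178.2, 89.7, -4.0]
contact_force: [-1.7, 1.5, -1.1]
finger_gap: 0.02
```

Call:
arm_command([
  {"jaw":20,"dp":[0,0,-1],"turn":[0,0,0]},
  {"jaw":20,"dp":[0,0,-2],"turn":[0,0,0]},
])

```text
clock: 7.98
tool_pos: [0.5142, -0.1438, 0.0514]
eef_rot: [-178.3, 89.7, -4.0]
contact_force: [-2.0, 0.7, -1.8]
finger_gap: 0.0196
```

```bash
sed -i 3,4d p.py; python3 p.py
```

```text
7.975 [ 0.51416438 -0.14375827  0.05136476] 0.019586886881432945 [-2.02396637  0.73066029 -1.83997101] [-1.02400569e-01  3.81611394e-05] [-178.26959831   89.71777818   -4.03531729]
```

Call:
arm_command([
  {"jaw":20,"dp":[0,0,-1],"turn":[0,0,0]},
  {"jaw":20,"dp":[0,0,-2],"turn":[0,0,0]},
  {"jaw":20,"dp":[0,0,-3],"turn":[0,0,0]},
])

```text
clock: 8.35
tool_pos: [0.5171, -0.1441, 0.0514]
eef_rot: [-178.9, 89.7, -4.7]
contact_force: [-5.7, 1.0, 0.5]
finger_gap: 0.02
```

Call:
arm_command([
  {"jaw":20,"dp":[0,0,-1],"turn":[0,0,0]},
  {"jaw":20,"dp":[0,0,-1],"turn":[0,0,0]},
])

```text
clock: 8.6
tool_pos: [0.5171, -0.1442, 0.0514]
eef_rot: [-176.4, 89.8, -2.2]
contact_force: [-8.3, 2.8, 4.0]
finger_gap: 0.0201
```

Call:
arm_command([
  {"jaw":20,"dp":[0,0,-1],"turn":[0,0,0]},
  {"jaw":20,"dp":[0,0,-2],"turn":[0,0,0]},
  {"jaw":20,"dp":[0,0,-2],"turn":[0,0,0]},
])

```text
clock: 8.98
tool_pos: [0.517, -0.1441, 0.0513]
eef_rot: [-13.0, 89.9, 161.2]
contact_force: [-18.0, 3.3, 12.4]
finger_gap: 0.0203
```

```bash
cat p.py >q.py; cat >>q.py <<'E'
k=np.array([.4857,-.198]); x,y,z=s["tool_pos"]
b=S(-.15,0);rows([(*b,z,-96),(*b,.12,-96),(*k,.12,-96),(*k,.057,-96)])
for n in ("scene","side"):
    c=cam(n);save(c,n+"2.png")
    hh,ww=np.mgrid[150:320,200:440];uv=np.c_[ww.ravel(),hh.ravel()];P=depthpts(c,uv);r=(P[:,:2]-O)@np.c_[ex,ey]
    d=(P[:,2]>.040)&(P[:,2]<.06)&(np.hypot(r[:,0]-.084,r[:,1])<.04);print("dish",d.sum(),(r[d].min(0)+r[d].max(0))/2,r[d].mean(0))
big=cv2.resize(c["img"][165:290,215:425],None,fx=3.8,fy=3.8,interpolation=cv2.INTER_CUBIC)
cv2.imwrite("pics/side2c.png",cv2.convertScaleAbs(big[:,:,::-1],alpha=1.4))
E
python3 q.py
```

```text
8.975 [ 0.51704298 -0.14412887  0.05129542] 0.02025517294889904 [-18.02200589   3.26651458  12.40025294] [-9.94989987e-02 -2.95122335e-05] [-12.99478579  89.91559959 161.2162984 ]
dp [0.1, -0.2, 50.5] turn [0.2, 0.1, 0.0]
dp [-68.6, -0.2, 50.6] turn [0.2, 0.1, 0.0]
dp [-68.7, 56.7, 25.8] turn [0.2, 0.1, 0.0]
dp [-5.7, 56.8, 25.8] turn [0.2, 0.1, 0.0]
dish 283 [0.08359646 0.00092455] [0.08346339 0.00238811]
dish 388 [ 0.08747224 -0.00014779] [0.085646   0.00101666]
```

View pics/side2c.png

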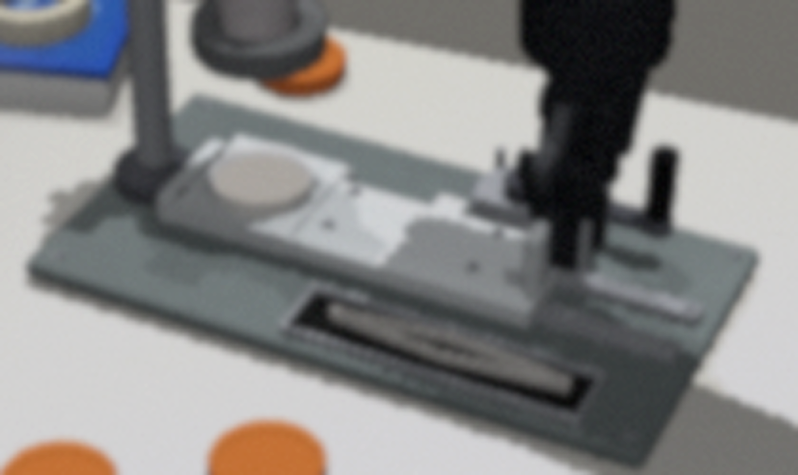

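The stage is against its hard stop (18 N, no movement) and the dish is at stand x≈84, y≈0. Next I'll return to the lever.

Call:
arm_command([
  {"jaw":20,"dp":[0,0,12],"turn":[0,0,0]},
  {"jaw":20,"dp":[0,0,35],"turn":[0,0,0]},
  {"jaw":30,"dp":[-35,0,50],"turn":[0,0,0]},
  {"jaw":30,"dp":[-69,0,50],"turn":[0,0,0]},
  {"jaw":30,"dp":[-69,30,38],"turn":[0,0,0]},
  {"jaw":30,"dp":[-69,57,26],"turn":[0,0,0]},
  {"jaw":30,"dp":[-69,57,26],"turn":[0,0,0]},
  {"jaw":30,"dp":[-40,57,26],"turn":[0,0,0]},
  {"jaw":30,"dp":[-6,57,26],"turn":[0,0,0]},
  {"jaw":20,"dp":[-6,57,26],"turn":[0,0,0]},
])

```text
clock: 10.32
tool_pos: [0.4869, -0.1993, 0.0554]
eef_rot: [150.8, 89.9, -35.0]
contact_force: [-0.9, -2.2, -0.3]
finger_gap: 0.0199
```

```bash
python3 - <<'E'
exec(open("p.py").read())
c=cam("wrist");save(c,"w5.png")
rows([(*knob(t)[0],.057,knob(t)[1]) for t in [2.13-.17*i for i in range(1,9)]])
E
```

```text
10.325 [ 0.48688532 -0.19933086  0.05537189] 0.0199279566929177 [-0.86020394 -2.21218264 -0.25497824] [-0.12372127 -0.05808143] [150.79966161  89.85951675 -34.99159469]
dp [-0.3, 11.8, 0.9] turn [-9.5, -0.2, -0.1]
dp [-0.3, 24.1, -2.3] turn [-19.2, -0.2, -0.1]
dp [-0.3, 35.7, -7.5] turn [-29.0, -0.2, -0.1]
dp [-0.3, 46.3, -14.6] turn [-38.7, -0.2, -0.1]
dp [-0.2, 55.5, -23.3] turn [-48.5, -0.2, -0.1]
dp [-0.2, 63.1, -33.6] turn [-58.2, -0.2, -0.1]
dp [-0.1, 68.9, -44.9] turn [-67.9, -0.1, -0.2]
dp [-0.1, 72.7, -57.1] turn [-77.7, -0.1, -0.2]
```

View pics/w5.png

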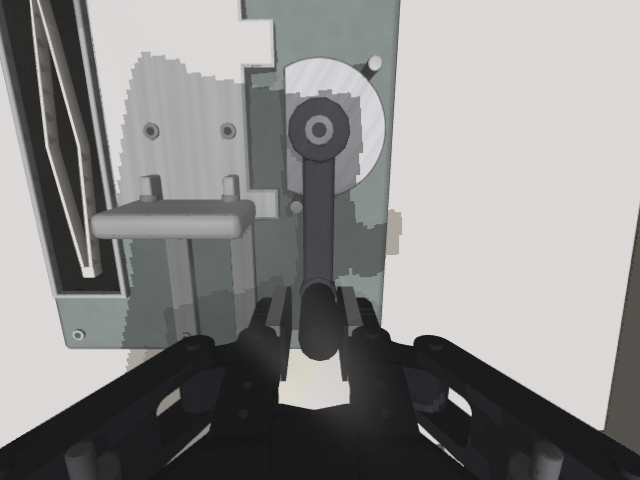

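The knob, at (318,320), is between the jaws. The rear notch, at rows 68–190, is level with the cam at row 130. Now I'll sweep back.

Call:
arm_command([
  {"jaw":19,"dp":[-1,12,0],"turn":[-9.5,0,0]},
  {"jaw":19,"dp":[-1,24,-2.5],"turn":[-19.2,0,0]},
  {"jaw":19,"dp":[-1,35.5,-7.5],"turn":[-29,0,0]},
  {"jaw":19,"dp":[-1,46.5,-14.5],"turn":[-38.7,0,0]},
  {"jaw":19,"dp":[-1,55.5,-23.5],"turn":[-48.5,0,0]},
  {"jaw":19,"dp":[-1,63,-33.5],"turn":[-58.2,0,0]},
  {"jaw":19,"dp":[-1,69,-45],"turn":[-68,0,0]},
  {"jaw":19,"dp":[-1,72.5,-57],"turn":[-77.7,0,0]},
])

```text
clock: 11.38
tool_pos: [0.5383, -0.2765, 0.0597]
eef_rot: [98.6, 89.7, -9.2]
contact_force: [-1.3, -0.1, 0.6]
finger_gap: 0.0194
```

```bash
python3 - <<'E'
exec(open("p.py").read())
rows([(*knob(t)[0],.057,knob(t)[1]) for t in [.6,.43,.26,.1,0.03,0,-.04,-.08]])
E
```

```text
11.375 [ 0.53827696 -0.27653651  0.05972234] 0.01938818327127829 [-1.25088393 -0.12924235  0.55732772] [-0.06454097 -0.12949225] [98.60130467 89.69281588 -9.15913376]
dp [2.8, 11.7, 0.1] turn [-9.4, -0.0, -0.3]
dp [2.9, 24.0, -3.1] turn [-19.1, 0.0, -0.3]
dp [2.9, 35.6, -8.2] turn [-28.9, 0.0, -0.3]
dp [3.0, 45.7, -14.9] turn [-38.0, 0.1, -0.3]
dp [3.0, 49.7, -18.2] turn [-42.0, 0.1, -0.3]
dp [3.0, 51.3, -19.8] turn [-43.8, 0.1, -0.3]
dp [3.0, 53.4, -21.9] turn [-46.1, 0.1, -0.3]
dp [3.0, 55.5, -24.1] turn [-48.3, 0.1, -0.3]
```

Call:
arm_command([
  {"jaw":19,"dp":[2,11.5,0],"turn":[-9.4,0,0]},
  {"jaw":19,"dp":[2,24,-3],"turn":[-19.1,0,0]},
  {"jaw":19,"dp":[2,35.5,-8],"turn":[-28.9,0,0]},
  {"jaw":19,"dp":[2,42,-12],"turn":[-35,0,0]},
  {"jaw":19,"dp":[2,46,-15],"turn":[-38,0,0]},
])

```text
clock: 12.0
tool_pos: [0.587, -0.2764, 0.0581]
eef_rot: [58.5, 89.7, -11.4]
contact_force: [-1.1, -1.2, -1.1]
finger_gap: 0.019
```

Call:
arm_command([
  {"jaw":19,"dp":[0,1.5,0],"turn":[-1,0,0]},
  {"jaw":19,"dp":[0,3,-1],"turn":[-2,0,0]},
])

```text
clock: 12.25
tool_pos: [0.5891, -0.2747, 0.0577]
eef_rot: [56.2, 89.7, -11.9]
contact_force: [-0.8, -1.7, -0.8]
finger_gap: 0.0189
```

```bash
python3 p.py
```

```text
12.25 [ 0.58906568 -0.27473798  0.05766226] 0.018877897137332955 [-0.84091537 -1.7237289  -0.77705442] [-0.01421848 -0.1223947 ] [ 56.20968948  89.66100195 -11.86840551]
```

Call:
arm_command([
  {"jaw":19,"dp":[0,1,0],"turn":[-1,0,0]},
  {"jaw":19,"dp":[0,2,0],"turn":[-1,0,0]},
  {"jaw":19,"dp":[0,2,0],"turn":[-1,0,0]},
])

```text
clock: 12.62
tool_pos: [0.5909, -0.2736, 0.057]
eef_rot: [62.9, 89.7, -4.2]
contact_force: [-0.7, -0.3, 1.0]
finger_gap: 0.019
```

Call:
arm_command([
  {"jaw":19,"dp":[0,1,0],"turn":[0,0,0]},
  {"jaw":19,"dp":[0,2,0],"turn":[0,0,0]},
  {"jaw":19,"dp":[0,2,0],"turn":[0,0,0]},
])

```text
clock: 13.0
tool_pos: [0.5928, -0.2729, 0.0569]
eef_rot: [62.0, 89.7, -5.0]
contact_force: [-0.2, -0.7, 0.4]
finger_gap: 0.0192
```

```bash
python3 p.py
```

```text
13.0 [ 0.59275667 -0.27294211  0.05690285] 0.019172255257800752 [-0.19843815 -0.67383271  0.40432181] [-0.01073543 -0.12022286] [62.02529219 89.69355648 -5.04526101]
```

Call:
arm_command([
  {"jaw":19,"dp":[0,1,0],"turn":[-1,0,0]},
  {"jaw":19,"dp":[0,2,0],"turn":[-2,0,0]},
  {"jaw":19,"dp":[0,2,0],"turn":[-2,0,0]},
])

```text
clock: 13.38
tool_pos: [0.5946, -0.272, 0.0569]
eef_rot: [62.1, 89.7, -2.9]
contact_force: [-0.8, 0.3, 0.7]
finger_gap: 0.0188
```

Call:
arm_command([
  {"jaw":19,"dp":[0,0.7,0],"turn":[0,0,0]},
  {"jaw":19,"dp":[0,1.5,0],"turn":[0,0,0]},
  {"jaw":19,"dp":[0,1.5,0],"turn":[0,0,0]},
])

```text
clock: 13.75
tool_pos: [0.5947, -0.272, 0.0568]
eef_rot: [52.7, 89.8, -12.4]
contact_force: [-5.9, -0.5, 3.9]
finger_gap: 0.0192
```

```bash
python3 p.py
```

```text
13.75 [ 0.59473653 -0.27196114  0.05678275] 0.01918552665797627 [-5.88578099 -0.50659587  3.94300644] [-0.00886895 -0.11904031] [ 52.70025587  89.82051693 -12.41152625]
```

Contact with the stop. One firm nudge to confirm it, then open and lift.

Call:
arm_command([
  {"jaw":19,"dp":[0,1,0],"turn":[0,0,0]},
  {"jaw":19,"dp":[0,1.5,0],"turn":[0,0,0]},
])

```text
clock: 14.0
tool_pos: [0.5949, -0.272, 0.0567]
eef_rot: [15.2, 89.9, -49.9]
contact_force: [-12.5, -1.0, 5.9]
finger_gap: 0.0189
```

Call:
arm_command([
  {"jaw":32,"dp":[0,0,0],"turn":[0,0,0]},
  {"jaw":32,"dp":[0,-1,0],"turn":[0,0,0]},
  {"jaw":32,"dp":[-30,-2,0],"turn":[0,0,0]},
  {"jaw":32,"dp":[-70,-2,0],"turn":[0,0,0]},
  {"jaw":32,"dp":[-120,-2,0],"turn":[0,0,0]},
  {"jaw":32,"dp":[-145,-2,0],"turn":[0,0,0]},
  {"jaw":32,"dp":[-145,-2,0],"turn":[0,0,0]},
])

```text
clock: 14.88
tool_pos: [0.5962, -0.2718, 0.2047]
eef_rot: [52.5, 89.4, -12.6]
contact_force: [-0.0, 0.1, -0.5]
finger_gap: 0.032
```

```bash
python3 - <<'E'
exec(open("p.py").read())
c=cam("wrist");save(c,"w6.png")
hub=onplane(c,[[0,0]],.05)
for n in ("scene","side"):
    c=cam(n);hh,ww=np.mgrid[150:320,200:440];uv=np.c_[ww.ravel(),hh.ravel()];P=depthpts(c,uv);r=(P[:,:2]-O)@np.c_[ex,ey]
    d=(P[:,2]>.040)&(P[:,2]<.06)&(np.hypot(r[:,0]-.084,r[:,1])<.04);print("dish",d.sum(),(r[d].min(0)+r[d].max(0))/2,r[d].mean(0))
E
```

```text
14.875 [ 0.59618901 -0.27177349  0.20465027] 0.03195738886042078 [-0.00296814  0.11908013 -0.53020175] [-0.00744404 -0.11870186] [ 52.45956838  89.42355265 -12.58876726]
dish 279 [0.08373811 0.00127636] [0.08337219 0.00254049]
dish 389 [ 0.08690899 -0.00046861] [0.08564871 0.00080224]
```

View pics/w6.png

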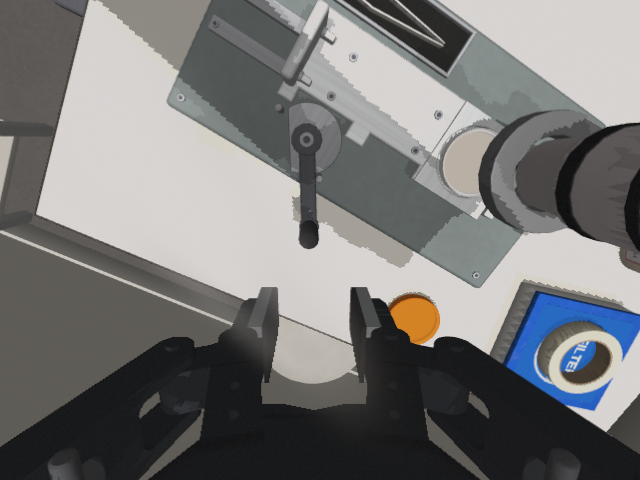

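The final view shows the lever back at its locked stop (knob at (309,235)), the cam in the rear notch, and the dish under the lens at (470,162). The forceps and the other things in view are where they were, and the gripper is clear.

```bash
python3 -c "
from workcell import robot
print(robot.sign_off())"
```

```text
the job is handed in; nothing more can be done
None
```

The job is done and handed in at about 15 s on the robot's clock; the limit is 67 s. I pushed the lever to its free stop, slid the stage forward to its front stop, and pushed the lever back to its locked stop. I then lifted the gripper clear.

**Last checks**
- **Lever:** it met each stop with a clear force rise, about 15 N at the free stop and about 13 N at the locked stop. The final wrist view shows the cam in the stage's rear notch.
- **Stage:** at the front stop it did not move further under an 18 N push (about 22 N in all on the wrist).
- **Dish:** the scene and side views put it at stand x 84 and 87 mm, y about 0. The target is x 84, y 0. It was never touched.
- **Other things:** the final wrist view showed the forceps in their tray. The cup, bottle, marker and spare dish were not checked at the end, but the arm stayed away from them.

**Disagreement:** the cameras differed by 3 to 5 mm on where the stand is. I used a value between them, and the jaws' play around the knob and the contact with the stops took up the difference.

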